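# Stack a turned bin in the bench dock and latch the gate

### The job

Set the loose grey bin, without dropping it, on top of the bin that stands in the metal dock, turned half a turn so that it rests level on the lower bin's ledges and does not nest down onto the stopper (the notches in their rims end up at opposite ends). Also push the dock's gate shut until it clicks fully home past its catch. Leave the beaker, the steel tin and the timer where they are.

Things in the scene. Friction and masses are not known exactly. Their poses are not given: they have to be found in the camera images.
- bin_top_center (a point): Centre of the loose grey open-topped bin, 154 (x) x 64 (y) x 64 mm high, about 140 g, on the worktop; this point is 32 mm above its underside. The top 16 mm is an upright rim band with flat outer faces 64 mm apart: grip it there from above, across y. Below it the walls lean inward to a 136 x 46 mm floor. The floor's long edges are cut away below its inner columns.
- bin_low_center (a point): Centre of an identical bin, loose in the dock between low lips (about 2 mm of play), notch towards the gate. Inside each long wall are hollow columns at x = +50 and -22 mm with ledges 44 mm above the underside. Same way round, a second bin nests (only about 18 mm higher); turned half a turn, its floor rests on the ledges, 44 mm higher, with about 3.5 mm of side play; the rim opening is 6 mm wider all round.
- bin_top_notch (a point): Middle of the notch (37 mm wide, 16 mm deep) in the loose bin's end rim, 75.5 mm from the bin's middle in its -x direction, 60 mm above its underside.
- bin_low_notch (a point): Middle of the same notch in the lower bin's rim, at that bin's -x end.
- dock_seat (a point): Middle of the dock's base plate, upper side, 5 mm above the worktop; the lower bin stands on it. The fixed aluminium dock is 200 (x) x 106 mm: gate at its -x end, a 97 mm high back plate at x = +88 mm, two posts 100 mm high and 10 mm thick at x = -90, y = +46 and -46 mm, side lips 17 mm high. z is up.
- gate (a joint): Gate angle in rad: 0 shut (hard stop), larger is open, swinging outward from the bins, up to 1.6. A spring ball catch at the free edge is met at about 0.13, its crest is at about 0.06; nearer than that it snaps the gate home and holds it, short of that the gate stays ajar. It takes about 2 N at the free edge; elsewhere the gate moves easily and stays where left.
- gate_hinge (a point): Point on the gate's upright hinge axis, 55 mm above the worktop, with the gate's own axes: x normal to the panel (towards the bins when shut), the panel runs in -y from the hinge, z up. They turn with the gate (opening turns it clockwise from above); shut, they are parallel to the dock's.
- gate_push (a point): Point on the gate's outer face (the -x side of the gate's frame) near the free edge, 68 mm from the hinge axis, 72 mm above the worktop; a good place to push. The panel is 3 mm thick, from 18 to 92 mm above the worktop, its free edge 82 mm from the hinge axis.
- stopper: Small rubber stopper, 29 mm across and 28 mm high, which stands in the lower bin; origin under its middle.
- beaker: Glass beaker, 61 x 65 x 81 mm high, a bystander; origin under its middle.
- steel_tin: Round steel dish, 74 mm across, 36 mm high, a bystander; origin under its middle.
- timer: Small white timer, 56 x 62 x 16 mm, a bystander; origin under its middle.
- bin_top: The loose grey bin itself; origin under its middle, 32 mm below bin_top_center, same axes.

How it is judged:
By the outcome, as a careful person would: the job done as asked, in the order asked, and still so for the second after the job is handed in, with the robot touching nothing.
It also fails if it takes over 58 s, if anything falls off the work surface, if the arm or the gripper's body presses on something with over 40 N, if the wrist force passes 120 N, or if a joint passes its speed limit or range.

### The arm

A 7-joint arm with a two-finger parallel gripper is mounted at the origin on a cart in front of the work surface, level with it; the furniture and walls round the work are solid. World frame = base frame: x ahead of the robot, y to its left, z up, the work surface at z = 0. Lengths are in m, angles in rad, forces in N, time in s.
With the tool pointing down it reaches from about 0.4 to 0.85 m from the base axis. Payload 10.4 kg.
Tool frame: the origin (TCP) lies on the centre line of the jaws, within the pads' length; the fingertips stand 11 mm ahead of it and the grasp point (between the pads) lies 8 mm behind it (manip.finger_overhang is the distance from the TCP to the fingertips, in m); z points along the fingers, y is the line along which they close (so a half turn about z gives the same grasp; the last joint's range is limited). The gripper opens to 85 mm and grips with 20 to 120 N. Pads are 22 mm wide; open, the fingers measure 114 mm over their backs; the gripper's body (76 mm by 85 mm) begins 54 mm behind the grasp point. The pads swing forward as they close: fully open they stand 13 mm farther back than shut.
Start: joints at [-1.168, 0.332, -0.065, 1.46, 0.022, 1.35, -0.088], TCP at [0.258, 0.569, 0.242] pointing down, gripper open.
Joint ranges: [-2.6, 2.6], [-0.5, 2.12], [-1.47, 1.34], [0.16, 2.42], [-1.27, 4.41], [0.06, 2.06], [-2.6, 2.6]. Speed limits (rad/s): [2.22, 2.22, 2.79, 2.79, 3.14, 3.14, 3.14].

### API

Orientations are given as a unit quaternion [x, y, z, w].
In Python, from workcell import manip, imaging, workorder gives the robot as it stands.
- The arm moves only by the tool jog_arm, never from a script. Its argument "deltas" is a list of rows, each an object with "gripper": the opening, from 0 (shut) to 1 (fully open); "offset": the shift along the tool's x, y, z in m, a list of three; "rotation": the turn, a rotation vector about the tool's x, y, z in degrees, a list of three. In form: [{"gripper": gripper, "offset": [tx, ty, tz], "rotation": [ax, ay, az]}, ...]. A call has 1 to 20 rows; each row shifts and turns the commanded pose from where the row before left it, along the tool's axes as they then stand; what a row does not reach is not made up. A row lasts 1/10 s, in which the tool goes at most 50 mm and 8.59 degrees, less where a joint would pass 70% of its speed; a pose out of reach is approached as far as the arm can. A call with a gripper value outside its range is refused whole. The fingers move at their own pace and stop on an object; "newtons" is the grip in N (left out, the last holds). Time passes only in rows, so rows that do not move let the fingers close. It gives the time, the measured TCP pose, the force, the opening and the grip force at its end, in the units of the state.
- manip.get_obs(): the state, without advancing time (a new reading comes with each control period).
- imaging.camera(name): name is "scene" or "top" or "wrist"; returns the picture (384x512x3 uint8, blue, green, red); there is no depth.
- imaging.camera_model(name): a dict with "camera_matrix" (3x3 intrinsics, pixels), "world_to_cam" (4x4, takes a point from world to camera coordinates); the wrist camera has in their place "hand_eye" (4x4, takes a point from camera to tool coordinates, whose origin is the TCP and whose axes are the flange's). Camera axes: x right, y up, looking along -z (the intrinsics and any distortion apply to the point x, -y, -z); pixel columns grow to the right and rows downward; lengths in m; the calibration is good to about 2 mm. A picture is of the moment at which its call begins: read the wrist's pose just before it. camera_model takes no time and is no camera call.
- workorder.hand_in(): hands the job in; it is judged then, once.
The state is a dict: "clock": time; "joint_pos": joint angles; "joint_velocities": joint speeds; "tau": joint torques, N m; "position": TCP position; "ee_rot": TCP orientation; "ft_force": force on the tool from outside, world axes, zero at the start; "torque": the same for the moment, N m; "grip_width": opening from 0.0 (shut) to 1.0 (fully open); "grasp_force": force on a finger pad.
Only numpy, scipy, OpenCV 4.12 (cv2) and the standard library are available. Lean on these libraries where they do the work, as an engineer would, in place of code of your own. Each camera call takes 0.05 s, during which the arm holds its last target. There are 200 camera calls.

## Working session

There is one attempt and no reset: what is moved stays moved. The work goes in short steps, Python scripts to look and compute and a tool call to move; the robot and the scene stay as the last step left them, time stands still between calls to the robot, and variables do not carry over. Pictures are saved under pics/ and viewed, at most 10 in all, crops included, and the job is handed in when it is done.

Besides the shell and the picture viewer there is one more tool, called after "Emit:" as name(argument=value, ...) on one line, values as JSON. jog_arm: Moves the arm, as the interface text tells. Its arguments: {"type":"object","properties":{"deltas":{"type":"array","items":{"type":"object","properties":{"gripper":{"type":"number"},"offset":{"type":"array","items":{"type":"number"}},"rotation":{"type":"array","items":{"type":"number"}}}}},"newtons":{"type":"number"}},"required":["deltas"]}

```bash
mkdir -p pics; ls; python3 - <<'E'
from workcell import manip, imaging
import cv2,numpy as np
print(manip.get_obs(), manip.finger_overhang)
for n in ("scene","top","wrist"):
    m=imaging.camera_model(n); print(n,{k:np.round(np.array(v),4).tolist() if not isinstance(v,str) else v for k,v in m.items()})
    im=imaging.camera(n); cv2.imwrite(f"pics/{n}0.png",im)
E
```

```text
pics
{'clock': 0.0, 'joint_pos': array([-1.16759954,  0.33288821, -0.0647214 ,  1.46095962,  0.02158216,
        1.34990749, -0.08849313]), 'joint_velocities': array([ 0.00060048,  0.00161711,  0.00149991, -0.00024064,  0.00157006,
       -0.00017448, -0.00046547]), 'tau': array([-2.05964943e-04, -6.25435925e+01,  4.93380195e-02, -3.91602266e+01,
        1.63752283e-02,  9.67935717e-03,  5.63409543e-06]), 'position': array([0.25798856, 0.56886022, 0.24149703]), 'ee_rot': array([ 2.11271909e-01,  9.77427052e-01, -7.21750966e-04, -1.33238240e-04]), 'ft_force': array([ 0.77579552, -0.27483117,  0.02805112]), 'torque': array([-0.03661252,  0.021522  ,  0.0029277 ]), 'grasp_force': 0.0, 'grip_width': 1.0020535529293269} 0.011
scene {'camera_matrix': [[440.9895, 0.0, 259.437], [0.0, 440.9895, 195.2934], [0.0, 0.0, 1.0]], 'world_to_cam': [[0.8761, -0.4821, -0.003, -0.4641], [0.3573, 0.645, 0.6755, -0.2799], [-0.3237, -0.5929, 0.7374, -1.2329], [0.0, 0.0, 0.0, 1.0]]}
top {'camera_matrix': [[407.6243, 0.0, 257.6326], [0.0, 407.6243, 193.9589], [0.0, 0.0, 1.0]], 'world_to_cam': [[0.0157, -0.9995, -0.0285, 0.0695], [0.991, 0.0118, 0.1331, -0.5401], [-0.1327, -0.0304, 0.9907, -1.1749], [0.0, 0.0, 0.0, 1.0]]}
wrist {'camera_matrix': [[340.2861, 0.0, 261.763], [0.0, 340.2861, 192.7016], [0.0, 0.0, 1.0]], 'hand_eye': [[0.0006, 0.9575, 0.2886, 0.0748], [1.0, -0.0004, -0.0007, 0.0007], [-0.0005, 0.2886, -0.9575, -0.1312], [0.0, 0.0, 0.0, 1.0]]}
```

View pics/scene0.png

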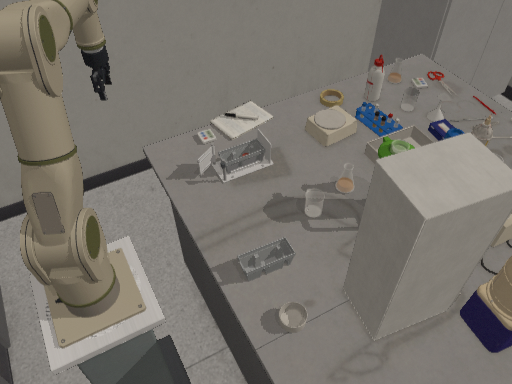

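View pics/top0.png

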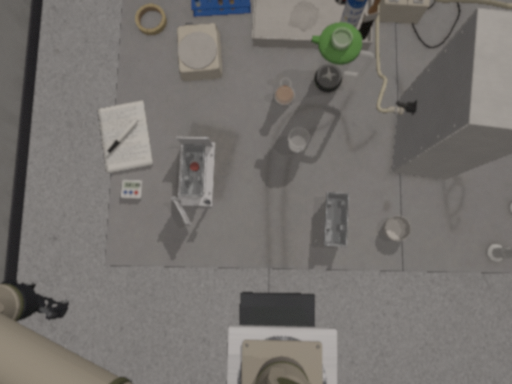

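The scene view shows the dock (240,160) with its gate open at the left end, and the loose bin at (266,258). In the top view the dock is near (197,172), the loose bin near (336,219), the gate runs from (175,198) to (187,222), and the timer, beaker and tin are at (131,190), (298,140) and (397,229).

```bash
cat > h.py <<'E'
import numpy as np, cv2
from scipy.spatial.transform import Rotation as R
from workcell import manip, imaging
def cam(name,obs=None):
    m=imaging.camera_model(name); K=np.array(m["camera_matrix"])
    if name=="wrist":
        o=obs or manip.get_obs(); T=np.eye(4); T[:3,:3]=R.from_quat(o["ee_rot"]).as_matrix(); T[:3,3]=o["position"]
        C=T@np.array(m["hand_eye"])
    else: C=np.linalg.inv(np.array(m["world_to_cam"]))
    return K,C
def ray(name,uv,z,obs=None):
    K,C=cam(name,obs); uv=np.atleast_2d(uv).astype(float)
    d=np.c_[(uv[:,0]-K[0,2])/K[0,0],-(uv[:,1]-K[1,2])/K[1,1],-np.ones(len(uv))]@C[:3,:3].T
    return C[:3,3]+d*((z-C[2,3])/d[:,2])[:,None]
def proj(name,P,obs=None):
    K,C=cam(name,obs); p=(np.atleast_2d(P)-C[:3,3])@C[:3,:3]
    return np.c_[K[0,0]*p[:,0]/-p[:,2]+K[0,2],-K[1,1]*p[:,1]/-p[:,2]+K[1,2]]
def down(o): # heading of tool x,y in world
    M=R.from_quat(o["ee_rot"]).as_matrix(); return M
E
python3 - <<'E'
from h import *
im=cv2.imread("pics/top0.png")
a=cv2.resize(im[125:235,160:225],None,fx=5,fy=5,interpolation=cv2.INTER_CUBIC)
b=cv2.resize(im[180:255,310:365],None,fx=7,fy=7,interpolation=cv2.INTER_CUBIC)[:550]
cv2.imwrite("pics/c1.png",np.hstack([a[:525],b[:525]]))
print(np.round(ray("top",[[324,195],[347,195],[347,246],[324,246]],.064),3))
print(np.round(ray("top",[[197,172],[175,198],[187,222]],.09),3))
M=down(manip.get_obs());print(M.round(3))
E
```

```text
[[ 0.535 -0.116  0.064]
 [ 0.536 -0.182  0.064]
 [ 0.389 -0.18   0.064]
 [ 0.388 -0.115  0.064]]
[[0.594 0.251 0.09 ]
 [0.518 0.311 0.09 ]
 [0.45  0.274 0.09 ]]
[[-0.911  0.413 -0.   ]
 [ 0.413  0.911 -0.001]
 [-0.    -0.001 -1.   ]]
```

View pics/c1.png

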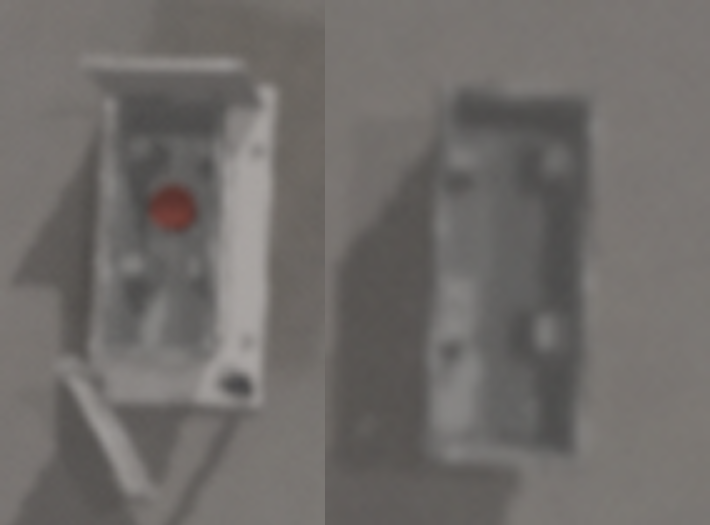

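The crop shows that in both bins the wider-set column pair lies toward image-up. That puts both notches at the robot end, so the half turn is needed. The gate is hinged on the left and about 1 rad open. I'll move over the dock first for a close look.

Emit:
jog_arm(deltas=[{"offset":[-0.039,-0.0126,-0.0025]},{"offset":[-0.039,-0.0126,-0.0025]},{"offset":[-0.039,-0.0126,-0.0025]},{"offset":[-0.039,-0.0126,-0.0025]},{"offset":[-0.039,-0.0126,-0.0025]},{"offset":[-0.039,-0.0126,-0.0025]},{"offset":[-0.039,-0.0126,-0.0025]},{"offset":[-0.039,-0.0126,-0.0025]},{"offset":[-0.039,-0.0126,-0.0025]},{"offset":[-0.039,-0.0126,-0.0025]},{"offset":[-0.039,-0.0126,-0.0025]},{"offset":[-0.039,-0.0126,-0.0025]},{"offset":[0,0,0]},{"offset":[0,0,0]},{"offset":[0,0,0]}])

```text
schema error: expected keys gripper, offset, rotation
```

```bash
cat > snap.py <<'E'
import sys,json
from h import *
o=manip.get_obs(); im=imaging.camera("wrist"); n=sys.argv[1]
cv2.imwrite(f"pics/{n}.png",im)
json.dump({k:np.array(o[k]).tolist() for k in("position","ee_rot")},open(f"pics/{n}.json","w"))
cv2.imwrite(f"pics/{n}v.png",cv2.resize(im,(800,600),interpolation=cv2.INTER_CUBIC))
print(o["clock"],o["position"],R.from_quat(o["ee_rot"]).as_matrix().round(3).tolist(),o["joint_pos"].round(2))
E
python3 snap.py dock
```

```text
0.15 [0.25806303 0.56895471 0.24174469] [[-0.911, 0.413, -0.0], [0.413, 0.911, -0.001], [-0.0, -0.001, -1.0]] [-1.17  0.33 -0.06  1.46  0.02  1.35 -0.09]
```

View pics/dockv.png

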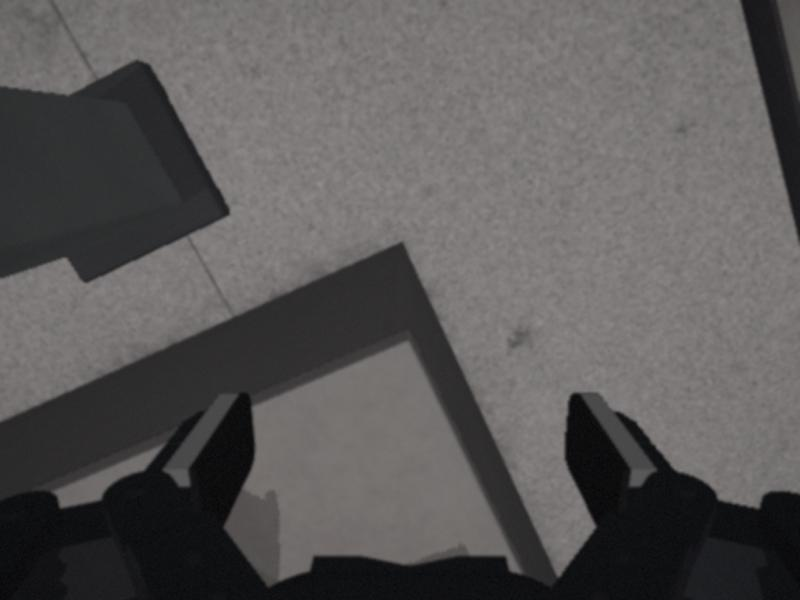

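The picture shows the start view, because the move was refused for missing keys. It does show that the fingers hide the lower third, so the target should lie toward tool +x.

Emit:
jog_arm(deltas=[{"gripper":1,"offset":[-0.043,-0.0126,-0.003],"rotation":[0,0,0]},{"gripper":1,"offset":[-0.043,-0.0126,-0.003],"rotation":[0,0,0]},{"gripper":1,"offset":[-0.043,-0.0126,-0.003],"rotation":[0,0,0]},{"gripper":1,"offset":[-0.043,-0.0126,-0.003],"rotation":[0,0,0]},{"gripper":1,"offset":[-0.043,-0.0126,-0.003],"rotation":[0,0,0]},{"gripper":1,"offset":[-0.043,-0.0126,-0.003],"rotation":[0,0,0]},{"gripper":1,"offset":[-0.043,-0.0126,-0.003],"rotation":[0,0,0]},{"gripper":1,"offset":[-0.043,-0.0126,-0.003],"rotation":[0,0,0]},{"gripper":1,"offset":[-0.043,-0.0126,-0.003],"rotation":[0,0,0]},{"gripper":1,"offset":[-0.043,-0.0126,-0.003],"rotation":[0,0,0]},{"gripper":1,"offset":[-0.043,-0.0126,-0.003],"rotation":[0,0,0]},{"gripper":1,"offset":[-0.043,-0.0126,-0.003],"rotation":[0,0,0]},{"gripper":1,"offset":[0,0,0],"rotation":[0,0,0]},{"gripper":1,"offset":[0,0,0],"rotation":[0,0,0]},{"gripper":1,"offset":[0,0,0],"rotation":[0,0,0]}])

```text
clock: 1.7
position: [0.6649, 0.2197, 0.278]
ee_rot: [0.211, 0.978, 0.0, -0.0]
ft_force: [-0.5, 0.4, 0.0]
grip_width: 1.002
grasp_force: 0.0
```

```bash
python3 snap.py dock
```

```text
1.7 [0.66489715 0.2196756  0.2780394 ] [[-0.911, 0.412, -0.001], [0.412, 0.911, 0.001], [0.001, 0.0, -1.0]] [-0.52  0.49  0.21  1.18 -0.1   1.48  0.82]
```

View pics/dockv.png

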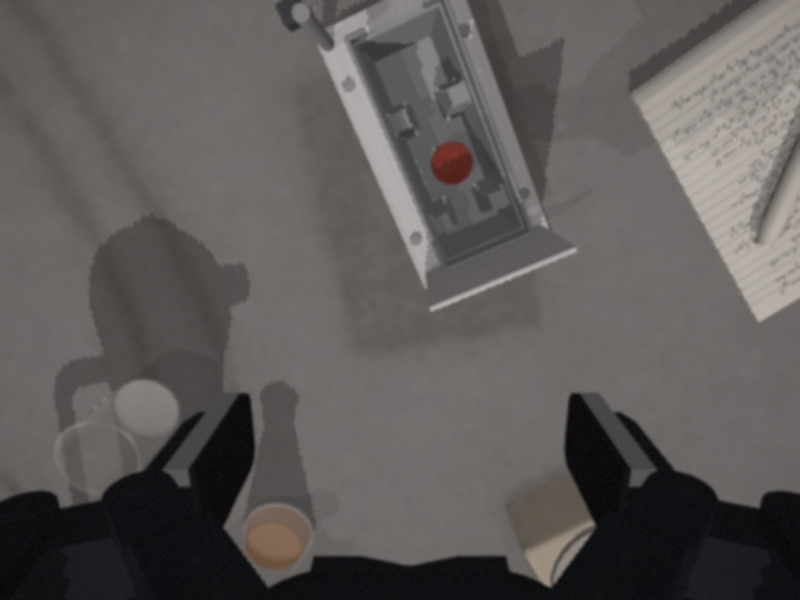

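The dock is in the upper middle of the view. The back plate's top edge runs (432,310)–(577,250), the stopper is at (452,162), the lower bin's rim runs from about (352,38)/(438,7) to (440,265)/(527,232), and a dock post shows at (300,14).

```bash
python3 - <<'E'
from h import *; import json
o=json.load(open("pics/dock.json"))
def r(p,z): return ray("wrist",np.array(p)/1.5625,z,o)
for p,z in (([[352,38],[438,7],[440,265],[527,232]],.069),([[432,310],[577,250]],.097),([[348,84],[416,238],[524,193],[465,30]],.017),([[452,162]],.033),([[300,14]],.1),([[348,84],[416,238],[524,193],[465,30]],.005)):
    q=r(p,z); print(z,q.round(4).tolist()); 
    if len(q)==4: print(q.mean(0).round(4), [np.degrees(np.arctan2(*(q[b]-q[a])[[1,0]])).round(2) for a,b in((0,2),(1,3),(0,1),(2,3))],np.linalg.norm(q[2]-q[0]),np.linalg.norm(q[0]-q[1]),np.linalg.norm(q[3]-q[2]))
    if len(q)==2: print(q.mean(0),np.linalg.norm(q[1]-q[0]),np.degrees(np.arctan2(*(q[1]-q[0])[[0,1]])))
E
```

```text
0.069 [[0.531, 0.2448, 0.069], [0.5367, 0.2968, 0.069], [0.6762, 0.2379, 0.069], [0.6793, 0.2976, 0.069]]
[0.6058 0.2693 0.069 ] [np.float64(-2.69), np.float64(0.31), np.float64(83.71), np.float64(87.05)] 0.1453427072314435 0.05234157422080478 0.05969683706748405
0.097 [[0.6937, 0.2233, 0.097], [0.6949, 0.3171, 0.097]]
[0.69430253 0.27019273 0.097     ] 0.093825758175762 0.7023258120731276
0.017 [[0.5456, 0.2287, 0.017], [0.6621, 0.2278, 0.017], [0.6642, 0.3127, 0.017], [0.5476, 0.3148, 0.017]]
[0.6049 0.271  0.017 ] [np.float64(35.31), np.float64(142.78), np.float64(-0.44), np.float64(179.0)] 0.1453893147355393 0.11648177560981832 0.11667282584467867
0.033 [[0.6216, 0.2726, 0.033]]
0.1 [[0.5156, 0.2256, 0.1]]
0.005 [[0.544, 0.228, 0.005], [0.664, 0.2271, 0.005], [0.6663, 0.3146, 0.005], [0.5461, 0.3167, 0.005]]
[0.6051 0.2716 0.005 ] [np.float64(35.31), np.float64(142.78), np.float64(-0.44), np.float64(179.0)] 0.14983630533726378 0.12004457774800346 0.12024147159386389
```

Dock centre is about (0.605, 0.270) with yaw −0.6°. The back plate, post and screw measurements agree with each other. Next I go to the loose bin.

Emit:
jog_arm(deltas=[{"gripper":1,"offset":[0.0062,-0.0432,0],"rotation":[0,0,0]},{"gripper":1,"offset":[0.0062,-0.0432,0],"rotation":[0,0,0]},{"gripper":1,"offset":[0.0062,-0.0432,0],"rotation":[0,0,0]},{"gripper":1,"offset":[0.0062,-0.0432,0],"rotation":[0,0,0]},{"gripper":1,"offset":[0.0062,-0.0432,0],"rotation":[0,0,0]},{"gripper":1,"offset":[0.0062,-0.0432,0],"rotation":[0,0,0]},{"gripper":1,"offset":[0.0062,-0.0432,0],"rotation":[0,0,0]},{"gripper":1,"offset":[0.0062,-0.0432,0],"rotation":[0,0,0]},{"gripper":1,"offset":[0.0062,-0.0432,0],"rotation":[0,0,0]},{"gripper":1,"offset":[0.0062,-0.0432,0],"rotation":[0,0,0]}])

```text
clock: 2.75
position: [0.4296, -0.1495, 0.2785]
ee_rot: [0.21, 0.978, 0.0, 0.001]
ft_force: [-0.0, -0.2, -0.1]
grip_width: 0.999
grasp_force: 0.0
```

Emit:
jog_arm(deltas=[{"gripper":1,"offset":[0,0,0],"rotation":[0,0,8.2]},{"gripper":1,"offset":[0,0,0],"rotation":[0,0,8.2]},{"gripper":1,"offset":[0,0,0],"rotation":[0,0,8.2]},{"gripper":1,"offset":[0,0,0],"rotation":[0,0,8.2]},{"gripper":1,"offset":[0,0,0],"rotation":[0,0,8.2]},{"gripper":1,"offset":[0,0,0],"rotation":[0,0,8.2]},{"gripper":1,"offset":[0,0,0],"rotation":[0,0,8.2]},{"gripper":1,"offset":[0,0,0],"rotation":[0,0,8.2]},{"gripper":1,"offset":[0,0,0],"rotation":[0,0,8.2]},{"gripper":1,"offset":[0,0,0],"rotation":[0,0,8.2]},{"gripper":1,"offset":[0,0,0],"rotation":[0,0,8.2]},{"gripper":1,"offset":[0,0,0],"rotation":[0,0,8.2]},{"gripper":1,"offset":[0,0,0],"rotation":[0,0,8.2]},{"gripper":1,"offset":[0,0,0],"rotation":[0,0,8.2]},{"gripper":1,"offset":[0,0,0],"rotation":[0,0,8.2]},{"gripper":1,"offset":[0,0,0],"rotation":[0,0,8.2]},{"gripper":1,"offset":[0,0,0],"rotation":[0,0,8.2]},{"gripper":1,"offset":[0,0,0],"rotation":[0,0,8.2]},{"gripper":1,"offset":[0,0,0],"rotation":[0,0,8.0]},{"gripper":1,"offset":[0,0,0],"rotation":[0,0,0]}])

```text
clock: 4.75
position: [0.4307, -0.1484, 0.2785]
ee_rot: [1.0, -0.0, 0.0, -0.0]
ft_force: [-0.8, -0.8, 0.6]
grip_width: 1.0
grasp_force: 0.0
```

```bash
python3 snap.py bin
```

```text
4.75 [ 0.43072065 -0.14835051  0.27848641] [[1.0, -0.0, 0.001], [-0.0, -1.0, 0.0], [0.001, -0.0, -1.0]] [-0.08 -0.08  0.3   1.84  0.02  1.38 -1.36]
```

View pics/binv.png

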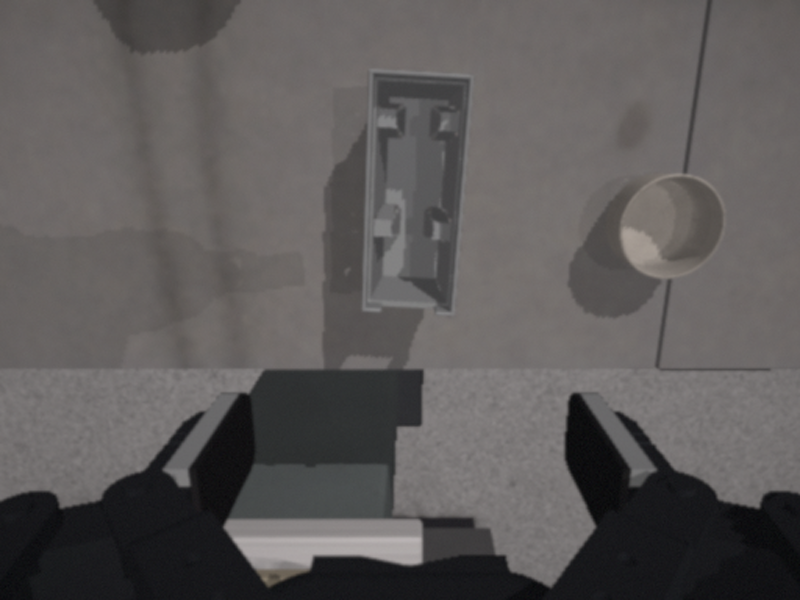

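The loose bin is in clear view with its notch at the robot end. Its rim corners are (371,70), (473,76), (454,313) and (363,309), and the tin is at (671,225).

```bash
python3 - <<'E'
from h import *; import json
o=json.load(open("pics/bin.json"))
q=ray("wrist",np.array([[371,70],[473,76],[454,313],[363,309]])/1.5625,.064,o)
print(q.round(4).tolist(),q.mean(0).round(4))
for a,b in((3,0),(2,1),(0,1),(3,2)): d=q[b]-q[a]; print(np.linalg.norm(d).round(4),np.degrees(np.arctan2(d[1],d[0])).round(2))
E
```

```text
[[0.5441, -0.1241, 0.064], [0.5408, -0.1854, 0.064], [0.3906, -0.1777, 0.064], [0.3934, -0.1156, 0.064]] [ 0.4672 -0.1507  0.064 ]
0.1509 -3.23
0.1503 -2.93
0.0614 -93.09
0.0622 -92.59
```

Centre is (0.467, −0.151), yaw −3°. The measured size of 151 × 62 mm agrees with the one given. Descend and grip.

Emit:
jog_arm(deltas=[{"gripper":1,"offset":[0.0365,0.0023,0],"rotation":[0,0,0]},{"gripper":1,"offset":[0,0,0.02],"rotation":[0,0,3]},{"gripper":1,"offset":[0,0,0.035],"rotation":[0,0,0]},{"gripper":1,"offset":[0,0,0.035],"rotation":[0,0,0]},{"gripper":1,"offset":[0,0,0.035],"rotation":[0,0,0]},{"gripper":1,"offset":[0,0,0.035],"rotation":[0,0,0]},{"gripper":1,"offset":[0,0,0.025],"rotation":[0,0,0]},{"gripper":1,"offset":[0,0,0.02],"rotation":[0,0,0]},{"gripper":1,"offset":[0,0,0.02],"rotation":[0,0,0]},{"gripper":1,"offset":[0,0,0.01],"rotation":[0,0,0]},{"gripper":1,"offset":[0,0,0],"rotation":[0,0,0]}], newtons=30)

```text
clock: 5.9
position: [0.4665, -0.1512, 0.0424]
ee_rot: [1.0, -0.025, -0.001, -0.0]
ft_force: [-0.5, 0.1, 0.2]
grip_width: 1.002
grasp_force: 0.0
```

Emit:
jog_arm(deltas=[{"gripper":0.6,"offset":[0,0,0],"rotation":[0,0,0]},{"gripper":0.5,"offset":[0,0,0],"rotation":[0,0,0]},{"gripper":0.4,"offset":[0,0,0],"rotation":[0,0,0]},{"gripper":0.4,"offset":[0,0,0],"rotation":[0,0,0]},{"gripper":0.4,"offset":[0,0,0],"rotation":[0,0,0]},{"gripper":0.4,"offset":[0,0,0],"rotation":[0,0,0]},{"gripper":0.4,"offset":[0,0,0],"rotation":[0,0,0]},{"gripper":0.4,"offset":[0,0,0],"rotation":[0,0,0]}], newtons=30)

```text
clock: 6.7
position: [0.468, -0.1518, 0.0444]
ee_rot: [1.0, -0.026, 0.001, -0.0]
ft_force: [-2.6, 1.8, 6.9]
grip_width: 0.746
grasp_force: 32.9
```

Gripped at 63.4 mm as expected. Lift, then make the half turn.

Emit:
jog_arm(deltas=[{"gripper":0.4,"offset":[0,0,-0.01],"rotation":[0,0,0]},{"gripper":0.4,"offset":[0,0,-0.025],"rotation":[0,0,0]},{"gripper":0.4,"offset":[0,0,-0.035],"rotation":[0,0,0]},{"gripper":0.4,"offset":[0,0,-0.04],"rotation":[0,0,0]},{"gripper":0.4,"offset":[0,0,-0.04],"rotation":[0,0,0]},{"gripper":0.4,"offset":[0,0,-0.03],"rotation":[0,0,0]},{"gripper":0.4,"offset":[0,0,-0.02],"rotation":[0,0,0]},{"gripper":0.4,"offset":[0,0,0],"rotation":[0,0,-4]},{"gripper":0.4,"offset":[0,0,0],"rotation":[0,0,-8]},{"gripper":0.4,"offset":[0,0,0],"rotation":[0,0,-8]},{"gripper":0.4,"offset":[0,0,0],"rotation":[0,0,-8]},{"gripper":0.4,"offset":[0,0,0],"rotation":[0,0,-8]},{"gripper":0.4,"offset":[0,0,0],"rotation":[0,0,-8]},{"gripper":0.4,"offset":[0,0,0],"rotation":[0,0,-8]},{"gripper":0.4,"offset":[0,0,0],"rotation":[0,0,-8]},{"gripper":0.4,"offset":[0,0,0],"rotation":[0,0,-8]},{"gripper":0.4,"offset":[0,0,0],"rotation":[0,0,-8]},{"gripper":0.4,"offset":[0,0,0],"rotation":[0,0,-8]},{"gripper":0.4,"offset":[0,0,0],"rotation":[0,0,-8]}])

```text
clock: 8.6
position: [0.4669, -0.1519, 0.2439]
ee_rot: [0.711, 0.703, 0.0, 0.0]
ft_force: [-0.1, -0.4, -2.0]
grip_width: 0.745
grasp_force: 34.4
```

Emit:
jog_arm(deltas=[{"gripper":0.4,"offset":[0,0,0],"rotation":[0,0,-8]},{"gripper":0.4,"offset":[0,0,0],"rotation":[0,0,-8]},{"gripper":0.4,"offset":[0,0,0],"rotation":[0,0,-8]},{"gripper":0.4,"offset":[0,0,0],"rotation":[0,0,-8]},{"gripper":0.4,"offset":[0,0,0],"rotation":[0,0,-8]},{"gripper":0.4,"offset":[0,0,0],"rotation":[0,0,-8]},{"gripper":0.4,"offset":[0,0,0],"rotation":[0,0,-8]},{"gripper":0.4,"offset":[0,0,0],"rotation":[0,0,-8]},{"gripper":0.4,"offset":[0,0,0],"rotation":[0,0,-8]},{"gripper":0.4,"offset":[0,0,0],"rotation":[0,0,-8]},{"gripper":0.4,"offset":[0,0,0],"rotation":[0,0,-8]},{"gripper":0.4,"offset":[0,0,0],"rotation":[0,0,-6]},{"gripper":0.4,"offset":[0,0,0],"rotation":[0,0,0]},{"gripper":0.4,"offset":[0,0,0],"rotation":[0,0,0]},{"gripper":0.4,"offset":[0,0,0],"rotation":[0,0,0]}])

```text
clock: 10.1
position: [0.4671, -0.1518, 0.2435]
ee_rot: [-0.025, 1.0, 0.0, 0.0]
ft_force: [0.2, -0.0, -2.5]
grip_width: 0.739
grasp_force: 34.4
```

```bash
python3 snap.py held
```

```text
10.1 [ 0.46712951 -0.15177389  0.24351364] [[-0.999, -0.05, 0.0], [-0.05, 0.999, 0.0], [-0.0, 0.0, -1.0]] [-0.05  0.03  0.28  1.82 -0.01  1.3   1.85]
```

View pics/heldv.png

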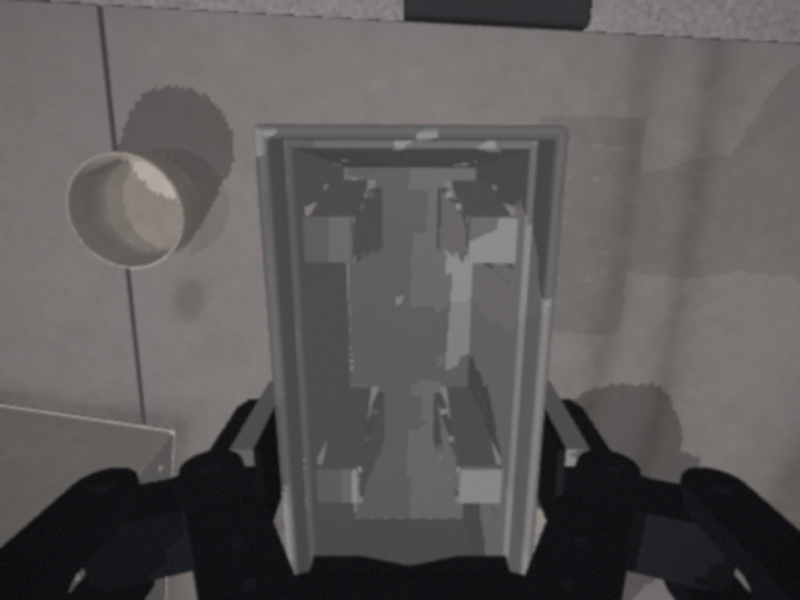

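The bin is held squarely, with its plain end rim along (256,126)–(567,126). I'll check where it sits in the hand and work out the transfer.

```bash
python3 - <<'E'
from h import *; import json
o=json.load(open("pics/held.json")); M=R.from_quat(o["ee_rot"]).as_matrix(); p=np.array(o["position"])
for up in (.018,.020,.022):
    q=ray("wrist",np.array([[256,126],[567,126]])/1.5625,p[2]+up,o)
    t=(q-p)@M; print(up,t.round(4).tolist(),np.linalg.norm(t[1]-t[0]))
a=np.radians(179.4); T=np.array([.605,.270])-p[:2]
print("after +3.4 turn:",T@[np.cos(a),np.sin(a)],T@[np.sin(a),-np.cos(a)])
E
```

```text
0.018 [[0.0772, -0.0297, -0.018], [0.0773, 0.0332, -0.018]] 0.06290562991161308
0.02 [[0.0772, -0.0292, -0.02], [0.0772, 0.0326, -0.02]] 0.061794137188228855
0.022 [[0.0771, -0.0287, -0.022], [0.0772, 0.032, -0.022]] 0.060682644464844615
after +3.4 turn: -0.13344620102759516 0.4231945091011569
```

Emit:
jog_arm(deltas=[{"gripper":0.4,"offset":[0,0,0],"rotation":[0,0,3.4]},{"gripper":0.4,"offset":[-0.0065,0.021,0],"rotation":[0,0,0]},{"gripper":0.4,"offset":[-0.013,0.042,0],"rotation":[0,0,0]},{"gripper":0.4,"offset":[-0.013,0.042,0],"rotation":[0,0,0]},{"gripper":0.4,"offset":[-0.013,0.042,0],"rotation":[0,0,0]},{"gripper":0.4,"offset":[-0.013,0.042,0],"rotation":[0,0,0]},{"gripper":0.4,"offset":[-0.013,0.042,0],"rotation":[0,0,0]},{"gripper":0.4,"offset":[-0.013,0.042,0],"rotation":[0,0,0]},{"gripper":0.4,"offset":[-0.013,0.042,0],"rotation":[0,0,0]},{"gripper":0.4,"offset":[-0.013,0.042,0],"rotation":[0,0,0]},{"gripper":0.4,"offset":[-0.013,0.042,0],"rotation":[0,0,0]},{"gripper":0.4,"offset":[-0.01,0.024,0],"rotation":[0,0,0]},{"gripper":0.4,"offset":[0,0,0.03],"rotation":[0,0,0]},{"gripper":0.4,"offset":[0,0,0.03],"rotation":[0,0,0]},{"gripper":0.4,"offset":[0,0,0.03],"rotation":[0,0,0]},{"gripper":0.4,"offset":[0,0,0.025],"rotation":[0,0,0]},{"gripper":0.4,"offset":[0,0,0],"rotation":[0,0,0]},{"gripper":0.4,"offset":[0,0,0],"rotation":[0,0,0]},{"gripper":0.4,"offset":[0,0,0],"rotation":[0,0,0]}])

```text
clock: 12.05
position: [0.6046, 0.2708, 0.1304]
ee_rot: [0.004, 1.0, 0.001, 0.001]
ft_force: [0.2, -0.6, -0.8]
grip_width: 0.743
grasp_force: 34.3
```

```bash
python3 - <<'E'
from h import *
o=manip.get_obs(); print(o["clock"],o["position"],R.from_quat(o["ee_rot"]).as_matrix().round(4).tolist(),o["joint_pos"].round(2),o["ft_force"])
w=imaging.camera("wrist"); s=imaging.camera("scene")
s=cv2.resize(s[110:210,180:290],None,fx=4.5,fy=4.5,interpolation=cv2.INTER_CUBIC)[:450]
cv2.imwrite("pics/pre.png",np.hstack([cv2.resize(w,(480,360),interpolation=cv2.INTER_AREA)[:, :300][:360] if 0 else cv2.copyMakeBorder(w[:, 110:410],0,66,0,0,cv2.BORDER_CONSTANT),s]))
E
```

```text
12.05 [0.60461174 0.2708043  0.13036223] [[-1.0, 0.0074, 0.0025], [0.0074, 1.0, 0.0014], [-0.0025, 0.0014, -1.0]] [-0.48  0.49 -0.01  1.49  0.01  1.16  1.07] [ 0.20091947 -0.56692842 -0.81335201]
```

View pics/pre.png

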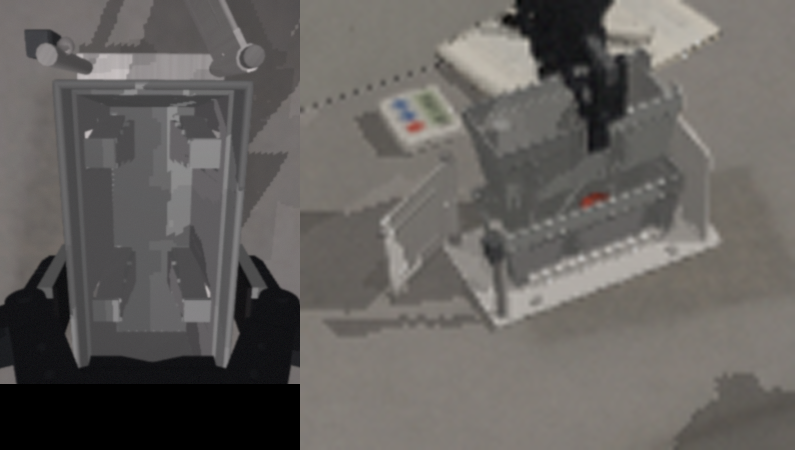

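The bin hovers level over the dock. In the wrist crop the post tops are at about (47,55) and (250,55), and the bin's plain end rim runs from x=55 to x=253.

```bash
python3 - <<'E'
from h import *
o=manip.get_obs(); M=R.from_quat(o["ee_rot"]).as_matrix(); p=o["position"]
for uv,z in (([[157,55],[360,55]],.1),([[165,83],[363,83]],p[2]+.02)):
    q=ray("wrist",uv,z,o); t=(q-p)@M; print(q.round(4).tolist(),t.round(4).tolist(),t.mean(0).round(4))
E
```

```text
[[0.515, 0.2265, 0.1], [0.5156, 0.316, 0.1]] [[0.0892, -0.045, 0.0299], [0.0893, 0.0445, 0.03]] [ 0.0893 -0.0002  0.03  ]
[[0.5277, 0.2424, 0.1502], [0.5281, 0.3039, 0.1502]] [[0.0765, -0.0289, -0.0202], [0.0766, 0.0326, -0.0201]] [ 0.0766  0.0019 -0.0202]
```

Emit:
jog_arm(deltas=[{"gripper":0.4,"offset":[0,-0.0022,0],"rotation":[0,0,0]},{"gripper":0.4,"offset":[0,0,0.008],"rotation":[0,0,0]},{"gripper":0.4,"offset":[0,0,0.008],"rotation":[0,0,0]},{"gripper":0.4,"offset":[0,0,0.008],"rotation":[0,0,0]},{"gripper":0.4,"offset":[0,0,0.006],"rotation":[0,0,0]},{"gripper":0.4,"offset":[0,0,0],"rotation":[0,0,0]},{"gripper":0.4,"offset":[0,0,0],"rotation":[0,0,0]}])

```text
clock: 12.85
position: [0.6036, 0.2682, 0.0982]
ee_rot: [0.003, 1.0, -0.0, -0.0]
ft_force: [-0.8, -0.2, -1.7]
grip_width: 0.744
grasp_force: 34.3
```

Emit:
jog_arm(deltas=[{"gripper":0.4,"offset":[0,0,0.002],"rotation":[0,0,0]},{"gripper":0.4,"offset":[0,0,0.002],"rotation":[0,0,0]},{"gripper":0.4,"offset":[0,0,0],"rotation":[0,0,0]}])

```text
clock: 13.15
position: [0.6036, 0.2681, 0.0942]
ee_rot: [0.003, 1.0, 0.0, -0.0]
ft_force: [0.0, 0.5, -2.6]
grip_width: 0.742
grasp_force: 34.3
```

No contact yet. Continue in small steps.

Emit:
jog_arm(deltas=[{"gripper":0.4,"offset":[0,0,0.001],"rotation":[0,0,0]},{"gripper":0.4,"offset":[0,0,0.001],"rotation":[0,0,0]},{"gripper":0.4,"offset":[0,0,0],"rotation":[0,0,0]}])

```text
clock: 13.45
position: [0.6039, 0.2684, 0.0936]
ee_rot: [0.003, 1.0, 0.0, 0.0]
ft_force: [-3.8, -1.3, 6.2]
grip_width: 0.744
grasp_force: 35.4
```

Contact is at the expected height of 0.0934. Release and rise.

Emit:
jog_arm(deltas=[{"gripper":0.8,"offset":[0,0,0],"rotation":[0,0,0]},{"gripper":0.9,"offset":[0,0,0],"rotation":[0,0,0]},{"gripper":1,"offset":[0,0,0],"rotation":[0,0,0]},{"gripper":1,"offset":[0,0,0],"rotation":[0,0,0]},{"gripper":1,"offset":[0,0,0],"rotation":[0,0,0]},{"gripper":1,"offset":[0,0,-0.01],"rotation":[0,0,0]},{"gripper":1,"offset":[0,0,-0.02],"rotation":[0,0,0]},{"gripper":1,"offset":[0,0,-0.03],"rotation":[0,0,0]},{"gripper":1,"offset":[0,0,-0.04],"rotation":[0,0,0]},{"gripper":1,"offset":[0,0,-0.04],"rotation":[0,0,0]},{"gripper":1,"offset":[0,0,0],"rotation":[0,0,0]},{"gripper":1,"offset":[0,0,0],"rotation":[0,0,0]}])

```text
clock: 14.65
position: [0.6041, 0.2683, 0.234]
ee_rot: [0.003, 1.0, 0.001, 0.001]
ft_force: [-0.0, -0.5, -0.7]
grip_width: 1.004
grasp_force: 0.0
```

```bash
python3 - <<'E'
from h import *
o=manip.get_obs(); print(o["clock"],o["position"],o["ft_force"])
w=imaging.camera("wrist"); s=imaging.camera("scene"); t=imaging.camera("top"); cv2.imwrite("pics/t2.png",t)
s=cv2.resize(s[120:195,185:275],None,fx=4.4,fy=4.4,interpolation=cv2.INTER_CUBIC)
a=np.zeros((384,796,3),np.uint8); a[:,:400]=w[:,60:460]; a[:330,400:796]=s
cv2.imwrite("pics/post.png",a)
E
```

```text
14.65 [0.6040935  0.2683457  0.23402663] [-0.01775903 -0.45265757 -0.67867699]
```

View pics/post.png

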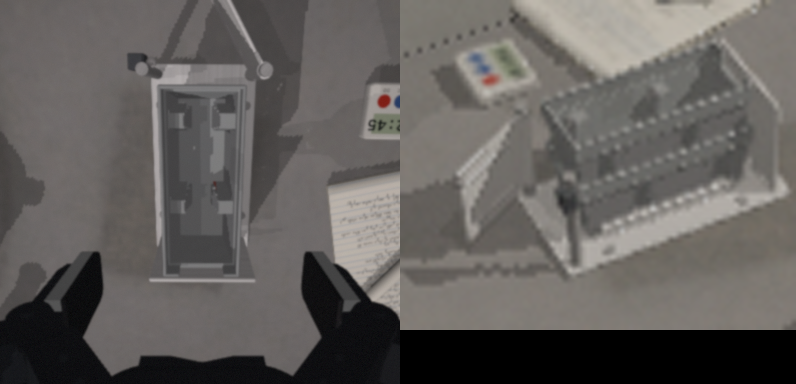

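The bin sits level on the stack, about 44 mm up, with its notch at the back-plate end (opposite the lower bin's). The wrist crop shows the posts at (140,68) and (265,70) and the open gate running from (265,70) to about (222,0). Next I compute the gate geometry.

```bash
python3 - <<'E'
from h import *
o=manip.get_obs()
P=ray("wrist",[[200,68],[325,70]],.1,o); print("posts",P.round(4).tolist())
print("gate",ray("wrist",[[282,0],[325,70]],.092,o).round(4).tolist())
# gate in top camera: bright elongated blob below the dock (free edge)
t=cv2.imread("pics/t2.png"); print(ray("top",[[187.5,223],[174,198]],.092).round(4).tolist())
H=np.array([.515,.317]); p=o["position"][:2]; M=R.from_quat(o["ee_rot"]).as_matrix()
for th,d in ((1.0,.05),(1.0,.025),(.8,.016),(.6,.016),(.4,.015),(.25,.014),(.15,.013),(.08,.013),(0,.0125)):
    r=.066; Q=H+r*np.array([-np.sin(th),-np.cos(th)])+d*np.array([-np.cos(th),np.sin(th)])
    print(th,Q.round(4),"tool step",((Q-p)@M[:2,:2]).round(4)); p=Q
E
```

```text
posts [[0.5128, 0.2249, 0.1], [0.5147, 0.3156, 0.1]]
gate [[0.4673, 0.2843, 0.092], [0.5143, 0.317, 0.092]]
[[0.4467, 0.2721, 0.092], [0.5173, 0.3135, 0.092]]
1.0 [0.4324 0.3234] tool step [0.171  0.0543]
1.0 [0.446  0.3024] tool step [-0.0137 -0.0209]
0.8 [0.4565 0.2825] tool step [-0.0107 -0.0198]
0.6 [0.4645 0.2716] tool step [-0.0081 -0.0109]
0.4 [0.4755 0.2621] tool step [-0.011  -0.0094]
0.25 [0.4851 0.2565] tool step [-0.0097 -0.0055]
0.15 [0.4923 0.2537] tool step [-0.0072 -0.0028]
0.08 [0.4968 0.2522] tool step [-0.0045 -0.0014]
0 [0.5025 0.251 ] tool step [-0.0057 -0.0012]
```

Gate angle is about 0.97 rad, and both views agree. Close the fingers, go outside the gate and descend.

Emit:
jog_arm(deltas=[{"gripper":0,"offset":[0.034,0.011,0],"rotation":[0,0,0]},{"gripper":0,"offset":[0.034,0.011,0],"rotation":[0,0,0]},{"gripper":0,"offset":[0.034,0.011,0],"rotation":[0,0,0]},{"gripper":0,"offset":[0.034,0.011,0],"rotation":[0,0,0]},{"gripper":0,"offset":[0.035,0.011,0],"rotation":[0,0,0]},{"gripper":0,"offset":[0,0,0],"rotation":[0,0,0]},{"gripper":0,"offset":[0,0,0],"rotation":[0,0,0]},{"gripper":0,"offset":[0,0,0],"rotation":[0,0,0]},{"gripper":0,"offset":[0,0,0.033],"rotation":[0,0,0]},{"gripper":0,"offset":[0,0,0.033],"rotation":[0,0,0]},{"gripper":0,"offset":[0,0,0.033],"rotation":[0,0,0]},{"gripper":0,"offset":[0,0,0.033],"rotation":[0,0,0]},{"gripper":0,"offset":[0,0,0.031],"rotation":[0,0,0]},{"gripper":0,"offset":[0,0,0],"rotation":[0,0,0]},{"gripper":0,"offset":[0,0,0],"rotation":[0,0,0]}])

```text
clock: 16.3
position: [0.4336, 0.3238, 0.0695]
ee_rot: [0.004, 1.0, -0.0, -0.0]
ft_force: [0.4, 0.1, 0.3]
grip_width: 0.001
grasp_force: 0.0
```

Emit:
jog_arm(deltas=[{"gripper":0,"offset":[-0.0075,-0.0105,0],"rotation":[0,0,0]},{"gripper":0,"offset":[-0.0075,-0.0105,0],"rotation":[0,0,0]},{"gripper":0,"offset":[-0.005,-0.01,0],"rotation":[0,0,0]},{"gripper":0,"offset":[-0.005,-0.01,0],"rotation":[0,0,0]},{"gripper":0,"offset":[-0.004,-0.0055,0],"rotation":[0,0,0]},{"gripper":0,"offset":[-0.004,-0.0055,0],"rotation":[0,0,0]},{"gripper":0,"offset":[-0.0055,-0.005,0],"rotation":[0,0,0]},{"gripper":0,"offset":[-0.0055,-0.005,0],"rotation":[0,0,0]},{"gripper":0,"offset":[-0.005,-0.003,0],"rotation":[0,0,0]},{"gripper":0,"offset":[-0.005,-0.0025,0],"rotation":[0,0,0]},{"gripper":0,"offset":[-0.0035,-0.0015,0],"rotation":[0,0,0]},{"gripper":0,"offset":[-0.0035,-0.0015,0],"rotation":[0,0,0]},{"gripper":0,"offset":[0,0,0],"rotation":[0,0,0]}])

```text
clock: 17.6
position: [0.4939, 0.2532, 0.0693]
ee_rot: [0.004, 1.0, 0.0, 0.0]
ft_force: [-0.1, -0.0, -0.2]
grip_width: -0.001
grasp_force: 0.0
```

Emit:
jog_arm(deltas=[{"gripper":0,"offset":[-0.0015,0,0],"rotation":[0,0,0]},{"gripper":0,"offset":[-0.0015,0,0],"rotation":[0,0,0]},{"gripper":0,"offset":[-0.0015,0,0],"rotation":[0,0,0]},{"gripper":0,"offset":[0,0,0],"rotation":[0,0,0]}])

```text
clock: 18.0
position: [0.4979, 0.2535, 0.0692]
ee_rot: [0.003, 1.0, -0.0, -0.0]
ft_force: [1.0, -0.3, 0.2]
grip_width: -0.003
grasp_force: 0.2
```

Emit:
jog_arm(deltas=[{"gripper":0,"offset":[-0.0015,0,0],"rotation":[0,0,0]},{"gripper":0,"offset":[-0.0015,0,0],"rotation":[0,0,0]},{"gripper":0,"offset":[0,0,0],"rotation":[0,0,0]}])

```text
clock: 18.3
position: [0.5017, 0.2535, 0.0695]
ee_rot: [0.004, 1.0, 0.0, 0.001]
ft_force: [0.8, -0.2, 0.5]
grip_width: -0.001
grasp_force: 0.0
```

Emit:
jog_arm(deltas=[{"gripper":0,"offset":[-0.0015,0,0],"rotation":[0,0,0]},{"gripper":0,"offset":[-0.001,0,0],"rotation":[0,0,0]},{"gripper":0,"offset":[0,0,0],"rotation":[0,0,0]}])

```text
clock: 18.6
position: [0.5035, 0.2534, 0.0693]
ee_rot: [0.003, 1.0, 0.0, -0.0]
ft_force: [-1.2, -0.1, 0.5]
grip_width: 0.0
grasp_force: 0.7
```

Emit:
jog_arm(deltas=[{"gripper":0,"offset":[-0.001,0,0],"rotation":[0,0,0]},{"gripper":0,"offset":[-0.001,0,0],"rotation":[0,0,0]},{"gripper":0,"offset":[0,0,0],"rotation":[0,0,0]}])

```text
clock: 18.9
position: [0.5038, 0.2534, 0.0692]
ee_rot: [0.003, 1.0, -0.0, -0.002]
ft_force: [-10.5, -1.8, 8.2]
grip_width: -0.001
grasp_force: 5.4
```

Emit:
jog_arm(deltas=[{"gripper":0,"offset":[-0.001,0,0],"rotation":[0,0,0]},{"gripper":0,"offset":[0,0,0],"rotation":[0,0,0]}])

```text
clock: 19.1
position: [0.5039, 0.2533, 0.0692]
ee_rot: [0.003, 1.0, -0.001, -0.003]
ft_force: [-14.1, -2.8, 11.9]
grip_width: 0.001
grasp_force: 7.7
```

The hard stop is firm at x=0.504 with 14 N, as predicted for a shut gate. Back off, rise clear and verify.

Emit:
jog_arm(deltas=[{"gripper":0,"offset":[0.005,0,0],"rotation":[0,0,0]},{"gripper":0,"offset":[0.02,0,0],"rotation":[0,0,0]},{"gripper":0,"offset":[0.03,0,0],"rotation":[0,0,0]},{"gripper":0,"offset":[0,0,-0.04],"rotation":[0,0,0]},{"gripper":0,"offset":[0,0,-0.04],"rotation":[0,0,0]},{"gripper":0,"offset":[0,0,-0.04],"rotation":[0,0,0]},{"gripper":0,"offset":[0,0,-0.04],"rotation":[0,0,0]},{"gripper":0,"offset":[-0.04,0,0],"rotation":[0,0,0]},{"gripper":0,"offset":[-0.04,0,0],"rotation":[0,0,0]},{"gripper":0,"offset":[-0.04,0,0],"rotation":[0,0,0]},{"gripper":0,"offset":[-0.04,0,0],"rotation":[0,0,0]},{"gripper":0,"offset":[0,0,0],"rotation":[0,0,0]},{"gripper":0,"offset":[0,0,0],"rotation":[0,0,0]}])

```text
clock: 20.4
position: [0.6119, 0.2523, 0.2283]
ee_rot: [0.004, 1.0, -0.0, -0.0]
ft_force: [-0.4, 0.4, 0.7]
grip_width: -0.005
grasp_force: 0.0
```

```bash
python3 - <<'E'
from h import *
o=manip.get_obs(); print(o["clock"],o["position"],o["ft_force"])
w=imaging.camera("wrist"); s=imaging.camera("scene")
s=cv2.resize(s[120:195,185:275],None,fx=4.4,fy=4.4,interpolation=cv2.INTER_CUBIC)
a=np.zeros((384,796,3),np.uint8); a[:,:400]=w[:,60:460]; a[:330,400:796]=s
cv2.imwrite("pics/end.png",a)
E
```

```text
20.4 [0.61191594 0.25226506 0.22834992] [-0.36813213  0.42029609  0.65787722]
```

View pics/end.png

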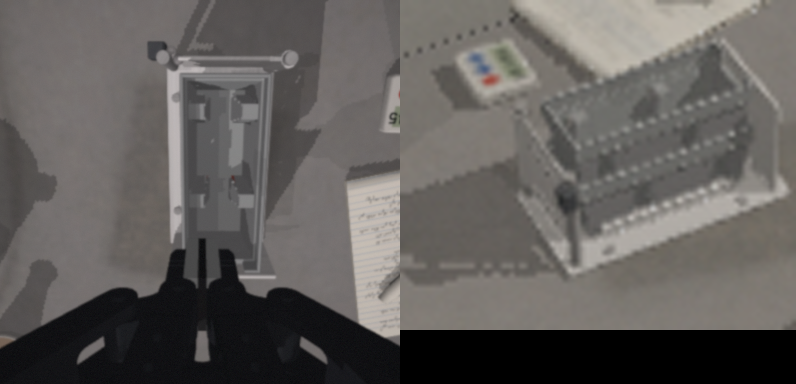

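The gate now lies straight between both posts, (165,58)–(288,60), and the upper bin is still level on the stack. The robot touches nothing, so I hand in.

```bash
python3 -c "
from workcell import workorder
print(workorder.hand_in())"
```

```text
the job is handed in; nothing more can be done
None
```

I set the loose bin level on the docked bin, turned half a turn, then pushed the gate shut to its hard stop and handed the job in about 20 s into the 58 s limit; no verdict came back.

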